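# Unbolt the sample case

## Task

Unbolt the sample case: press the red spring safety catch down with one fingertip and, keeping it held down all the while, push the yellow tab of the bolt with the other fingertip to the left, out of its keeper, until the bolt is fully drawn back against its stop. Then let go, so that the catch springs back up, and move clear. Only press and push with the fingers; do not lift or disturb the beaker, the slide box or the dish standing round the case.

Things in the scene. Friction and masses are not known exactly. Their poses are not given: they have to be found in the camera images.
- case: grey sample case with aluminium lid, fixed, 130 (x) x 240 (y) x 56 mm high without the bolt gear; origin at the centre of its underside, z up, turned up to 0.6 rad either way. On the lid, both along the case's y: red catch bar (centre line x = -25 mm, robot's side) and steel bolt (x = +25 mm), so 50 mm apart across x. Rod and staples stay below 78 mm over the worktop
- catch_bar: red press bar of the spring catch, 30 (x) x 110 (y) x 6 mm, axes parallel to the case's; origin at the centre of its top face, 92 mm above the worktop when up. It moves straight down and may be pressed anywhere along its length; a fingertip may slide along it while pressing
- catch (a joint): travel of the catch in m: 0 up, 0.010 fully down on its stop. The spring takes about 2 N to start, 6 N at the bottom. Its tooth blocks the bolt until the catch is at least 0.006 down; let go with the bolt part way, it springs up and traps the bolt. With the bolt at either end it springs up to 0
- bolt_tab: yellow upright thumb tab on the bolt, 26 (x) x 8 (y) x 36 mm, axes parallel to the case's; origin at the centre of its top edge, 108 mm above the worktop, 16 mm above the red bar when that is up. Moves with the bolt along the case's y; bolted, it stands level in y with the middle of the red bar. Push its -y face
- bolt (a joint): travel of the bolt in m toward the case's +y: 0 bolted (it starts within 1.5 mm of 0), 0.040 fully drawn back on its stop. Slides with about 1.5 N of friction and has no spring
- beaker: loose glass beaker with pink contents, 58 mm across, 69 mm high, beyond the case; origin at the centre of its base. To be left alone
- slides: loose dark green slide box, 74 x 85 x 36 mm, beyond the case; origin at the centre of its base. To be left alone
- dish: loose lidded petri dish, 58 mm across, 15 mm high, on the robot's side of the case; origin at the centre of its base. To be left alone

How it is judged:
By the outcome, as a careful person would: the job done as asked, in the order asked, and still so for the second after the job is handed in, with the robot touching nothing.
It also fails if it takes over 38 s, if anything falls off the work surface, if the arm or the gripper's body presses on something with over 40 N, if the wrist force passes 120 N, or if a joint passes its speed limit or range.

## Robot

A 7-joint arm with a two-finger parallel gripper is mounted at the origin on a cart in front of the work surface, level with it; the furniture and walls round the work are solid. World frame = base frame: x ahead of the robot, y to its left, z up, the work surface at z = 0. Lengths are in mm, angles in rad, forces in N, time in s.
With the tool pointing down it reaches from about 400 to 900 mm from the base axis. Payload 5.6 kg.
Tool frame: the origin (TCP) lies midway between the tips of the shut fingers; the grasp point (between the pads) lies 19 mm behind it; z points along the fingers, y is the line along which they close (so a half turn about z gives the same grasp; the last joint's range is limited). The gripper opens to 92 mm and grips with 3 to 60 N. Pads are 20 mm wide; open, the fingers measure 128 mm over their backs; the gripper's body (75 mm by 189 mm) begins 69 mm behind the grasp point.
Start: joints at [1.289, 0.468, -0.012, 1.603, 0.006, 1.071, -0.056], TCP at [153.705, -631.573, 192.192] pointing down, gripper open.
Joint ranges: [-2.53, 2.53], [-0.31, 2.02], [-1.57, 1.55], [0.28, 2.44], [-1.29, 4.43], [0.15, 1.84], [-2.92, 2.92]. Speed limits (rad/s): [2.57, 2.57, 3.14, 3.14, 3.14, 3.14, 3.14].

## Interface

Orientations are given as a rotation vector (axis times angle).
In Python, from cell import robot, grip, kin, viewer gives the robot as it stands. Calls block until the motion is done:
- robot.movep(position, orientation): joint-space move of the TCP to a pose.
- robot.servo_line(position, feed=150, rotation=None): straight line of the TCP; rotation=None keeps the orientation; feed is the mean speed in mm/s.
- robot.goto_joints(angles): joint-space move.
- grip(opening, newtons=None): opening from 0.0 (shut) to 1.0 (fully open); newtons is the grip in N (None keeps the last); returns when the fingers have stopped.
- robot.hold(seconds).
- kin.ik(position, orientation): joint angles nearest the present ones, or None.
- robot.observe(): the state.
- viewer.read_camera(name): name is "scene" or "top"; returns the picture (480x640x3 uint8, red, green, blue); there is no depth.
- viewer.camera_info(name): a dict with "camera_matrix" (3x3 intrinsics, pixels), "R" (3x3) and "t" (3): a world point X has camera coordinates R X + t. Camera axes: x right, y down, z forward; pixel columns grow to the right and rows downward; lengths in mm; the calibration is good to about 2 mm. A picture is of the moment at which its call begins. camera_info takes no time and is no camera call.
A pose or a line that the arm cannot do raises robot.IKError and nothing moves.
- robot.job_done(): hands the job in; it is judged then, once.
Trained networks look in the newest picture that a camera, given by its name, has taken for a name from the list of things; names that differ only in an ending like _2 or _b are one class to them, and where a whole thing is asked for, a point or a joint stands for the part that bears it (a point fixed in the world has none). Each returns a list of dicts, best first, with "confidence" (0 to 1); they miss things now and then, are a little off and sometimes report something else, mostly with a low value. They report only what shows in the picture. A call takes as long as a camera call.
- viewer.silhouettes(name, camera): "mask" (480x640 bool, what is visible of it).
- viewer.pinpoint(name, camera): "at" ([x, y, z] in mm, in the coordinates of the camera as it stood for that picture, good to about 4 mm: a listed point, or the origin of a listed thing).
The state is a dict: "t": time; "joints": joint angles; "joint_velocities": joint speeds; "joint_torque": joint torques, N m; "tcp_pos": TCP position; "tcp_rot": TCP orientation; "contact_force": force on the tool from outside, world axes, zero at the start; "wrist_torque": the same for the moment, N m; "grip_width": opening from 0.0 (shut) to 1.0 (fully open); "grip_force": force on a finger pad.
Only numpy, scipy, OpenCV 4.12 (cv2) and the standard library are available. Lean on these libraries where they do the work, as an engineer would, in place of code of your own. Each camera call takes 0.05 s, during which the arm holds its last target. There are 200 camera calls.

## Working session

There is one attempt and no reset: what is moved stays moved. The work goes in short steps, each a Python script; the robot and the scene stay as the last script left them, time stands still between calls to the robot, and variables do not carry over. Pictures are saved under pics/ and viewed, at most 10 in all, crops included, and the job is handed in when it is done.

```bash
ls; mkdir -p pics; python3 - <<'E'
from cell import robot,grip,kin,viewer
import cv2,numpy as np
for c in ("scene","top"):
    im=viewer.read_camera(c); cv2.imwrite(f"pics/{c}0.png",im[:,:,::-1])
    ci=viewer.camera_info(c); R=np.array(ci["R"]);t=np.array(ci["t"])
    print(c,ci["camera_matrix"],(-R.T@t).round(0))
    for n in ("case","catch_bar","bolt_tab","beaker","slides","dish"):
        print(n,[((R.T@(np.array(d["at"])-t)).round(1),round(d["confidence"],2)) for d in viewer.pinpoint(n,c)][:2])
o=robot.observe();print(o["t"],o["tcp_rot"],o["contact_force"],o["grip_width"])
E
```

```text
pics
scene [[449.07454326   0.         313.65402254]
 [  0.         449.07454326 247.09542551]
 [  0.           0.           1.        ]] [187. 615. 579.]
case [(array([686.1, -57.2,  -5.4]), 0.68), (array([536.7, -37.7,  -2.7]), 0.56)]
catch_bar [(array([512.5, -42. ,  87.9]), 0.73)]
bolt_tab [(array([562.6, -29.1, 106.6]), 0.96)]
beaker [(array([633.5,  48.6,   0.7]), 0.57)]
slides [(array([ 6.848e+02, -5.810e+01, -3.000e-01]), 0.88), (array([563.9, -28.6, 108. ]), 0.44)]
dish [(array([423.4, -93.4,  -4.4]), 0.57)]
top [[490.11010019   0.         315.85043497]
 [  0.         490.11010019 240.3615792 ]
 [  0.           0.           1.        ]] [490.  18. 953.]
case [(array([532.9, -32.6,   1.1]), 0.62)]
catch_bar [(array([511.7, -38.2,  92.2]), 0.89)]
bolt_tab [(array([563. , -29.7, 107.8]), 0.66)]
beaker [(array([635.1,  43.5,   6.2]), 0.9)]
slides [(array([683.7, -58. ,  -1.2]), 0.87)]
dish [(array([422.4, -84.1,  -1.3]), 0.92)]
0.7 [ 3.11909532e+00  3.74069800e-01 -3.78854931e-05] [ 0.36005611 -0.58578484 -0.49224081] 0.9986331896785133
```

View pics/top0.png

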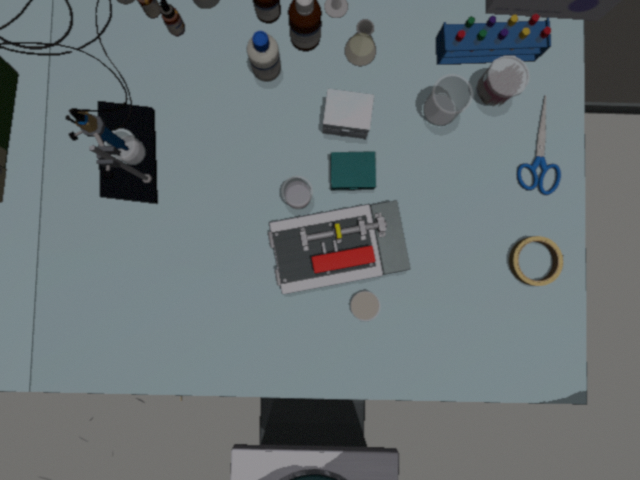

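View pics/scene0.png

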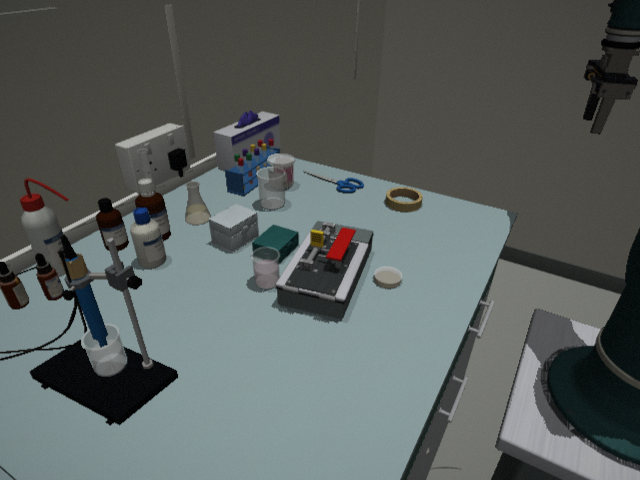

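```bash
cat > h.py <<'E'
import cv2,numpy as np
from cell import viewer
def back(c,uv,z):
    ci=viewer.camera_info(c);R=np.array(ci["R"]);t=np.array(ci["t"]);K=np.array(ci["camera_matrix"])
    C=-R.T@t; d=R.T@np.linalg.inv(K)@np.array([uv[0],uv[1],1.]); return C+d*(z-C[2])/d[2]
def quad(c,mask,z):
    cs=max(cv2.findContours(mask.astype(np.uint8),0,1)[0],key=cv2.contourArea)[:,0,:]
    P=np.array([back(c,p,z)[:2] for p in cs],np.float32)
    return cv2.minAreaRect(P)
E
python3 - <<'E'
from h import *
for c in("top","scene"):
    viewer.read_camera(c)
    for n,z in(("catch_bar",92),("bolt_tab",108),("case",56)):
        for d in viewer.silhouettes(n,c)[:1]:
            print(c,n,d["confidence"],d["mask"].sum(),quad(c,d["mask"],z))
E
```

```text
top catch_bar 0.76 1201 ((521.5332641601562, -36.652076721191406), (50.32765579223633, 111.56486511230469), 12.669326782226562)
top bolt_tab 0.8 468 ((557.6827392578125, -18.3216552734375), (87.90858459472656, 29.496170043945312), 89.4461441040039)
top case 0.97 9481 ((535.8396606445312, -30.561508178710938), (134.52195739746094, 244.20828247070312), 11.725852966308594)
scene catch_bar 0.56 517 ((508.1180725097656, -32.181148529052734), (39.391014099121094, 117.70540618896484), 5.267228126525879)
scene bolt_tab 0.71 322 ((537.0809326171875, 10.694366455078125), (27.6080322265625, 97.57781219482422), 28.501827239990234)
scene case 0.82 6298 ((524.9600830078125, -10.905715942382812), (143.87823486328125, 290.0146179199219), 11.771523475646973)
```

The top view shows the red bar at about (343,260) and the yellow tab at about (338,231). The case's y axis points left and slightly down, so the yaw is about +0.2. The scene view agrees, with the tab on the far side of the bar. I'll refine the poses by colour, then move above.

```bash
cat >> h.py <<'E'
def color(c,name,z):
    im=viewer.read_camera(c);h=cv2.cvtColor(im,cv2.COLOR_RGB2HSV).astype(int);H,S,V=h[...,0],h[...,1],h[...,2]
    m=(((H<6)|(H>174)) if name=="red" else ((H>22)&(H<35)))&(S>150)&(V>70)
    w=np.zeros_like(m);w[(slice(190,300) if c=="top" else slice(215,320)),(slice(260,420) if c=="top" else slice(280,380))]=1; m&=w
    return quad(c,m,z),m.sum(),im
E
python3 - <<'E'
from h import *
for n,z in(("red",92),("yellow",108)):
    q,k,im=color("top",n,z);print(n,k,q)
q,k,im2=color("scene","red",92);print(q,k)
a=im[200:300,260:420];b=im2[215:315,260:420]
cv2.imwrite("pics/crop.png",cv2.resize(np.vstack([a,b]),None,fx=3,fy=3,interpolation=2)[:,:,::-1])
E
```

```text
red 1065 ((512.5968627929688, -37.7513427734375), (30.68523406982422, 108.49777221679688), 11.945980072021484)
yellow 69 ((560.5017700195312, -27.41302490234375), (24.782556533813477, 8.82560920715332), 9.324525833129883)
((510.0840148925781, -38.080326080322266), (29.797649383544922, 111.1068344116211), 11.698718070983887) 486
```

View pics/crop.png

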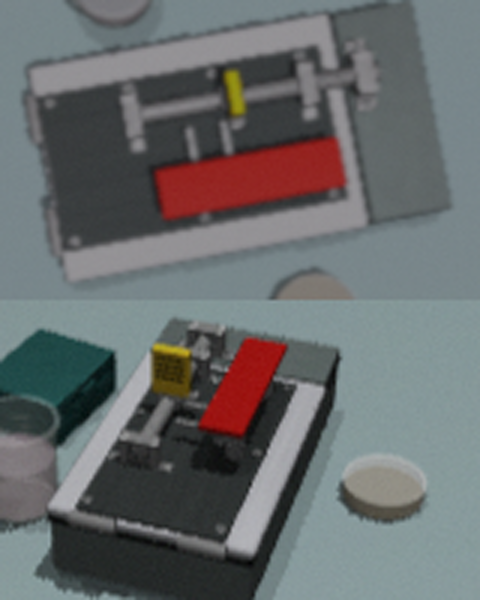

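The crop confirms the bar at (511.5, -38), yaw 0.206. The predicted tab position matches the measured one to within 1 mm. Next I'll set the finger spacing to 50 mm and move above.

```bash
cat >> h.py <<'E'
from scipy.spatial.transform import Rotation as Ro
A=0.206; ux=np.array([np.cos(A),np.sin(A),0]);uy=np.array([-np.sin(A),np.cos(A),0]);M=np.array([536.,-32.7,0])
def P(y,z,x=0): return M+x*ux+y*uy+[0,0,z]
def rots():
    out=[]
    for s in(1,-1):
        y=s*ux;z=np.array([0,0,-1.]);out.append(Ro.from_matrix(np.c_[np.cross(y,z),y,z]).as_rotvec())
    return out
def st(robot):
    o=robot.observe();p=np.array(o["tcp_pos"])-M;f=np.array(o["contact_force"])
    print("t%.2f x%.1f y%.1f z%.1f | F x%.1f y%.1f z%.1f g%.3f"%(o["t"],p@ux,p@uy,p[2],f@ux,f@uy,f[2],o["grip_width"]),np.round(o["wrist_torque"],2))
    return f
E
python3 - <<'E'
from h import *
from cell import robot,grip,kin
q0=np.array(robot.observe()["joints"]);best=None
for r in rots():
    q=kin.ik(P(-24,130),r)
    if q is not None:
        d=np.abs(np.array(q)-q0).max();print(np.round(q,2),d)
        if best is None or d<best[0]:best=(d,r)
np.save("rot.npy",best[1])
grip(0.348);
robot.movep(P(-24,130),best[1]);st(robot)
a=viewer.read_camera("top")[180:320,230:430];b=viewer.read_camera("scene")[160:300,250:450]
cv2.imwrite("pics/above.png",cv2.resize(np.vstack([a,b]),None,fx=2,fy=2,interpolation=2)[:,:,::-1])
E
```

```text
[ 0.57  0.46 -0.66  1.89  0.35  0.91 -0.06] 0.7233381636614309
[-0.88  0.77  1.35  1.97 -0.85  1.14 -2.11] 2.1729837509035854
t4.71 x-0.2 y-25.3 z129.9 | F x0.3 y0.4 z0.5 g0.350 [ 0.01 -0.12 -0.01]
```

View pics/above.png

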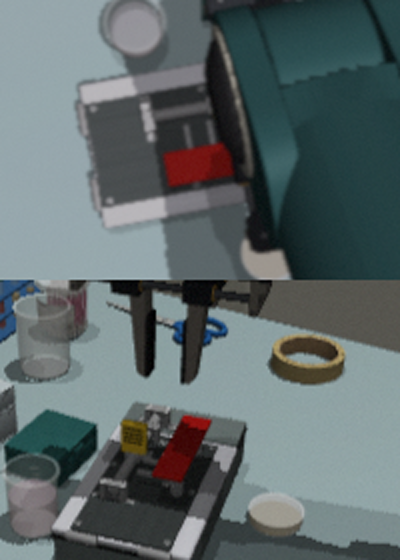

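The scene crop shows tapered fingertips at full-image pixels of about (324,209) and (344,211). I'll back-project them to get their true spacing.

```bash
python3 - <<'E'
from h import *
im=viewer.read_camera("scene")
for uv in((321,208),(327,209),(341,211),(348,211)):
    p=back("scene",uv,130)-M;print(uv,(p@ux).round(1),(p@uy).round(1))
cv2.imwrite("pics/tips.png",cv2.resize(im[150:250,290:390],None,fx=6,fy=6,interpolation=2)[:,:,::-1])
E
```

```text
(321, 208) 32.5 -53.2
(327, 209) 19.8 -53.4
(341, 211) -9.1 -55.0
(348, 211) -22.3 -59.6
```

View pics/tips.png

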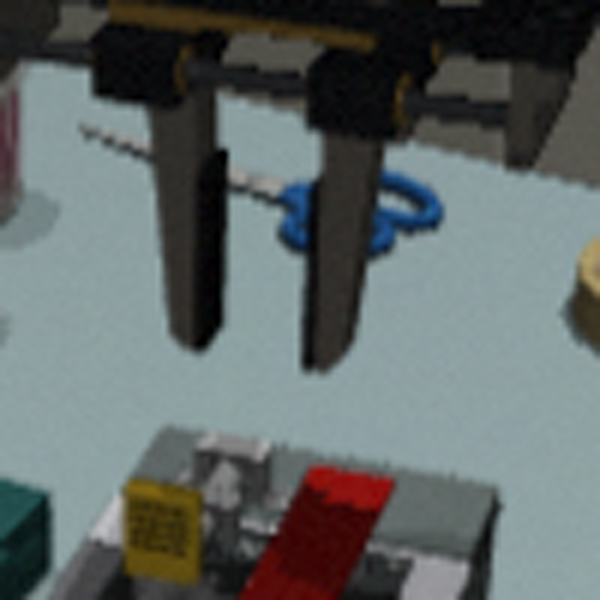

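The back-projection only fits if the tips sit about 15–20 mm above the nominal TCP, with about 42 mm between their centres. I'll widen the grip slightly and find the bar by touch.

```bash
python3 - <<'E'
from h import *
from cell import robot,grip
r=np.load("rot.npy")
grip(0.40)
robot.servo_line(P(-27,98),feed=80,rotation=r);f0=st(robot)
z=98
while z>68:
    z-=2; robot.servo_line(P(-27,z),feed=20); f=st(robot)
    if f[2]-f0[2]>2.5 or np.hypot(*(f-f0)[:2])>6: break
E
```

```text
t5.69 x-0.2 y-26.7 z97.5 | F x-0.0 y-0.4 z0.2 g0.397 [-0.01 -0.08 -0.01]
t5.94 x0.1 y-27.0 z96.2 | F x-0.2 y0.5 z-0.2 g0.400 [-0.04 -0.11 -0.03]
t6.19 x-0.1 y-27.0 z94.0 | F x-0.5 y-0.5 z0.9 g0.402 [ 0.   -0.11 -0.01]
t6.44 x-0.1 y-27.0 z91.9 | F x-0.1 y-0.5 z-0.2 g0.399 [-0.   -0.08  0.  ]
t6.69 x-0.1 y-27.0 z89.8 | F x0.2 y-0.5 z-0.6 g0.400 [-0.04 -0.11 -0.06]
t6.94 x-0.1 y-27.0 z87.8 | F x-0.1 y0.3 z-0.1 g0.397 [-0.03 -0.12  0.04]
t7.19 x-0.1 y-27.0 z85.9 | F x-0.7 y-0.1 z-0.2 g0.402 [ 0.03 -0.12  0.02]
t7.44 x-0.1 y-27.0 z83.9 | F x0.2 y-0.3 z-0.4 g0.399 [-0.04 -0.09 -0.05]
t7.69 x-0.1 y-27.0 z81.8 | F x1.0 y-0.3 z-0.2 g0.399 [-0.   -0.07 -0.01]
t7.94 x-0.1 y-27.0 z79.9 | F x-0.8 y-0.7 z0.1 g0.402 [-0.03 -0.16  0.  ]
t8.19 x-0.1 y-27.0 z77.9 | F x-0.2 y1.0 z0.1 g0.400 [ 0.02 -0.1   0.01]
t8.44 x-0.1 y-27.0 z75.9 | F x-0.1 y0.3 z-0.4 g0.399 [ 0.01 -0.12  0.  ]
t8.69 x-0.1 y-26.9 z73.9 | F x-0.1 y-0.0 z1.0 g0.401 [-0.08 -0.1   0.05]
t8.94 x-0.1 y-27.0 z71.8 | F x-0.0 y-0.9 z0.2 g0.396 [ 0.   -0.11  0.03]
t9.19 x0.2 y-27.0 z70.1 | F x0.2 y0.0 z-0.3 g0.401 [-0.08 -0.15  0.01]
t9.44 x0.2 y-27.0 z68.1 | F x1.1 y0.7 z2.0 g0.395 [-0.   -0.13  0.01]
```

```bash
python3 - <<'E'
from h import *
from cell import robot
for i in range(4): robot.hold(0.05);st(robot)
im=viewer.read_camera("scene")
cv2.imwrite("pics/touch.png",cv2.resize(im[190:290,290:390],None,fx=6,fy=6,interpolation=2)[:,:,::-1])
E
```

```text
t9.49 x0.2 y-27.0 z68.1 | F x0.7 y0.6 z2.0 g0.400 [ 0.03 -0.12  0.04]
t9.54 x0.2 y-27.0 z68.2 | F x-0.3 y-0.1 z1.9 g0.400 [-0.05 -0.12  0.  ]
t9.59 x0.2 y-27.0 z68.2 | F x0.6 y-0.5 z2.5 g0.401 [-0.01 -0.22  0.01]
t9.64 x0.2 y-27.1 z68.1 | F x0.8 y-0.9 z2.3 g0.402 [-0.08 -0.21 -0.03]
```

View pics/touch.png

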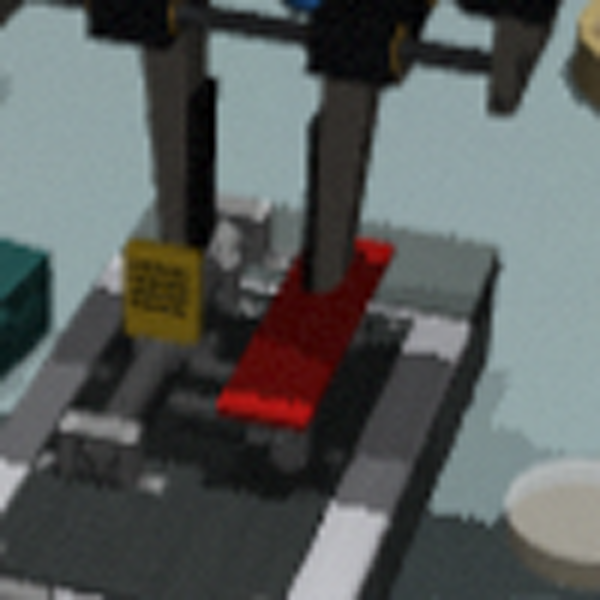

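The finger rests on the red bar at crop pixel (325,285), and the other finger is just behind the tab's -y face. Now I'll press in guarded steps until the catch is on its stop.

```bash
python3 - <<'E'
from h import *
from cell import robot
z=68
while z>57:
    z-=1 if z<62 else 2; robot.servo_line(P(-27,z),feed=20)
    f=np.mean([robot.observe()["contact_force"] for _ in range(1)],0); f=st(robot)
    if f[2]>9 or np.hypot(*f[:2])>8: break
E
```

```text
t9.94 x0.2 y-27.0 z66.0 | F x-0.0 y0.2 z3.9 g0.401 [-0.08 -0.29  0.02]
t10.19 x0.2 y-27.0 z64.1 | F x0.7 y0.1 z3.4 g0.402 [-0.07 -0.31 -0.  ]
t10.44 x0.2 y-27.0 z62.0 | F x0.5 y-0.2 z4.4 g0.404 [-0.08 -0.24  0.01]
t10.69 x0.2 y-27.0 z60.2 | F x0.9 y0.2 z5.3 g0.398 [-0.04 -0.18  0.  ]
t10.94 x0.2 y-27.1 z59.8 | F x-1.5 y0.2 z11.2 g0.402 [-0.07  0.37 -0.04]
```

```bash
python3 - <<'E'
from h import *
from cell import robot
robot.servo_line(P(-27,60.7),feed=20);st(robot)
y=-27
while y<36:
    y+=3 if y<18 else 1.5; robot.servo_line(P(y,60.7),feed=30); f=st(robot)
    if f[1]*uy[1]+f[0]*uy[0]<-9 or f[2]>15 or f[2]<2: break
E
```

```text
t11.19 x0.2 y-27.0 z61.0 | F x1.4 y0.1 z6.5 g0.400 [-0.01 -0.22 -0.02]
t11.44 x0.0 y-24.9 z60.9 | F x0.7 y-2.4 z4.8 g0.399 [-0.45 -0.24  0.04]
t11.69 x-0.1 y-22.2 z60.9 | F x0.5 y-1.5 z5.6 g0.401 [-0.56 -0.23  0.06]
t11.94 x-0.2 y-19.3 z60.9 | F x0.1 y-2.5 z4.5 g0.396 [-0.62 -0.14 -0.02]
t12.19 x-0.3 y-16.3 z60.8 | F x-0.4 y-3.1 z5.0 g0.398 [-0.66 -0.12  0.07]
t12.44 x-0.3 y-13.6 z60.8 | F x-0.1 y-5.1 z5.3 g0.398 [-1.21 -0.21  0.1 ]
t12.69 x-0.3 y-10.4 z60.8 | F x0.8 y-4.4 z5.0 g0.401 [-1.13 -0.18  0.07]
t12.94 x-0.3 y-7.2 z60.8 | F x-0.3 y-3.4 z5.8 g0.398 [-1.02 -0.12  0.08]
t13.19 x-0.3 y-4.2 z60.8 | F x-0.1 y-4.5 z6.3 g0.402 [-1.06 -0.12  0.04]
t13.44 x-0.3 y-1.2 z60.8 | F x-0.6 y-4.2 z5.1 g0.399 [-1.06 -0.11  0.08]
t13.69 x-0.3 y1.8 z60.8 | F x-0.7 y-4.9 z4.9 g0.397 [-1.05 -0.13  0.07]
t13.94 x-0.3 y4.9 z60.8 | F x-0.7 y-4.1 z6.2 g0.397 [-1.08 -0.09  0.02]
t14.19 x-0.3 y7.9 z60.8 | F x-0.2 y-4.0 z6.0 g0.402 [-1.05 -0.12  0.06]
t14.44 x-0.3 y10.8 z60.8 | F x0.1 y-4.4 z5.4 g0.405 [-1.02 -0.13  0.07]
t14.69 x-0.3 y13.9 z60.7 | F x-0.5 y-4.1 z5.6 g0.400 [-1.   -0.08  0.09]
t14.94 x-0.4 y16.8 z60.7 | F x0.7 y-4.8 z5.2 g0.402 [-0.97 -0.17  0.07]
t15.19 x-0.3 y18.1 z60.7 | F x-0.2 y-4.7 z6.3 g0.400 [-1.09 -0.16  0.09]
t15.44 x-0.4 y19.6 z60.7 | F x-0.2 y-5.2 z5.8 g0.401 [-1.1  -0.14  0.05]
t15.69 x-0.4 y21.1 z60.7 | F x-0.1 y-3.9 z5.3 g0.400 [-1.12 -0.15  0.1 ]
t15.94 x-0.4 y22.6 z60.7 | F x-1.0 y-4.6 z5.4 g0.397 [-1.1  -0.2   0.01]
t16.19 x-0.4 y23.7 z60.7 | F x-0.4 y-5.5 z5.1 g0.401 [-1.34 -0.22 -0.03]
t16.44 x-0.4 y23.8 z60.8 | F x0.2 y-8.5 z5.4 g0.404 [-1.92 -0.38 -0.02]
t16.69 x-0.4 y23.8 z60.8 | F x-0.3 y-10.8 z5.9 g0.397 [-2.55 -0.49 -0.09]
```

The push picked up the tab at y≈-15 and came to a hard stop at 23.8, which is about 39–40 mm of travel. I'll ease off, raise the fingers and move clear.

```bash
python3 - <<'E'
from h import *
from cell import robot
robot.servo_line(P(19,60.7),feed=30);st(robot)
robot.servo_line(P(19,120),feed=60);st(robot)
robot.servo_line(P(-30,190),feed=120)
robot.movep([300,-480,220],np.load("rot.npy"));st(robot)
q,k,_=color("top","red",92);print(q,k)
q,k,im=color("top","yellow",108);print(k,q,P(40,0,25))
im2=viewer.read_camera("scene")
v=np.vstack([im[180:310,260:420],im2[200:330,260:420]])
cv2.imwrite("pics/end.png",cv2.resize(v,None,fx=2.2,fy=2.2,interpolation=2)[:,:,::-1])
E
```

```text
t17.16 x-0.3 y20.6 z60.6 | F x0.4 y1.7 z4.9 g0.403 [0.26 0.11 0.01]
t18.30 x-0.3 y19.0 z119.6 | F x0.9 y0.9 z-1.1 g0.396 [-0.03 -0.1  -0.04]
t20.93 x-321.0 y-388.8 z220.0 | F x0.6 y0.3 z0.4 g0.401 [-0.01 -0.12  0.01]
((512.5841064453125, -37.69100570678711), (30.68523406982422, 108.6211166381836), 11.945980072021484) 1064
65 ((552.6547241210938, 10.743273735046387), (24.808212280273438, 8.048357963562012), 11.653692245483398) [552.28957844  11.56793009   0.        ]
```

View pics/end.png

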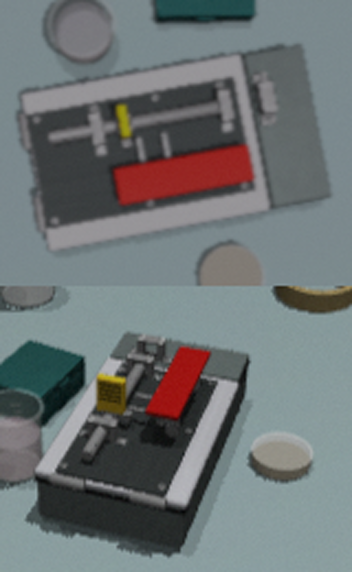

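The tab has moved about 39 mm to the stop and the bar is back up, at the same position and size in the image as before. The beaker, slide box and dish look undisturbed, so I'm handing in.

```bash
python3 -c "
from cell import robot
print(robot.job_done())"
```

```text
the job is handed in; nothing more can be done
None
```

The job is handed in: the bolt is drawn back to its stop (about 39 mm of tab travel in the image), the catch has sprung back up, the arm is clear, the beaker, slide box and dish look undisturbed, and about 21 s of the 38 s was used.

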